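Index a sample carousel and open the reader's shutter

ROBOT

A 6-joint arm with a two-finger parallel gripper is mounted at the origin on a cart in front of the work surface, level with it; the furniture and walls round the work are solid. World frame = base frame: x ahead of the robot, y to its left, z up, the work surface at z = 0. Lengths are in mm, angles in rad, forces in N, time in s.
With the tool pointing down it reaches from about 275 to 750 mm from the base axis. Payload 10.2 kg.
Tool frame: the origin (TCP) lies at the centre of the arm's flange, where the gripper is bolted on; the fingertips stand 173 mm ahead of it and the grasp point (between the pads) lies 155 mm ahead of it; z points along the fingers, y is the line along which they close (so a half turn about z gives the same grasp; the last joint's range is limited). The gripper opens to 85 mm and grips with 20 to 120 N. Pads are 22 mm wide; open, the fingers measure 114 mm over their backs; the gripper's body (76 mm by 85 mm) begins 54 mm behind the grasp point. The pads swing forward as they close: fully open they stand 13 mm farther back than shut.
Start: joints at [0.974, 0.313, 1.498, -0, 1.331, -0.223], TCP at [191.72, 488.749, 404.694] pointing down, gripper open.
Joint ranges: [-2.94, 2.94], [-0.97, 2.17], [0.19, 2.56], [-1.23, 4.37], [0.02, 3.11], [-2.88, 2.88]. Speed limits (rad/s): [2.39, 2.39, 3.01, 3.14, 3.14, 3.14].

INTERFACE

Orientations are given as a unit quaternion [w, x, y, z].
In Python, from rig import ctrl, camrig gives the robot as it stands (ctrl), with the cameras (camrig).
- The arm moves only by the tool steer_hand, called after "Call:" as name(argument=value, ...), one argument or row to a line, values as JSON. Schema: {"type":"object","properties":{"steps":{"type":"object","properties":{"x":{"type":"array","items":{"type":"number"},"minItems":1,"maxItems":8},"y":{"type":"array","items":{"type":"number"},"minItems":1,"maxItems":8},"z":{"type":"array","items":{"type":"number"},"minItems":1,"maxItems":8},"ax":{"type":"array","items":{"type":"number"},"minItems":1,"maxItems":8},"ay":{"type":"array","items":{"type":"number"},"minItems":1,"maxItems":8},"az":{"type":"array","items":{"type":"number"},"minItems":1,"maxItems":8}},"additionalProperties":false,"required":["x","y","z","ax","ay","az"]},"jaw":{"type":"number"},"grip_force":{"type":"number"},"only":{"type":"string"},"quiet":{"type":"boolean"},"lines":{"type":"string"}},"required":["steps"],"additionalProperties":false}. steps is an object with one list for each field, all of the same length, 1 to 8, a row being the entries at one place: x, y, z (the shift in normalised numbers (1 is 500 mm)), ax, ay, az (a rotation vector in a scale on which 1.0 is pi rad); each row is the pose to reach, as a shift and turn from the pose commanded when the call began, along the tool's axes at that moment; what a row does not reach only later rows make up. A row lasts 1/10 s, in which the tool goes at most 50 mm and 0.15 rad, less where a joint would pass 70% of its speed; a pose out of reach is approached as far as the arm can. jaw is the opening from 0.0 (shut) to 1.0 (fully open), set as the call begins (left out keeps the last). The fingers move at their own pace and stop on an object; grip_force is the grip in N (left out, the last holds). Time passes only in rows, so rows that do not move let the fingers close. The tool returns the time, the measured TCP pose, the force, the opening and the grip force at its end. only (a regular expression) keeps the lines of the reply that match it, lines (a string "A,B") keeps lines A to B, and quiet returns only ok. Shift and turn numbers lie between -1 and 1, and a call with a number outside is refused. Input that does not fit is refused with a message, and nothing moves.
- ctrl.sense(): the state, without advancing time (a new reading comes with each control period).
- camrig.capture(name): name is "scene" or "side" or "wrist"; returns the picture (480x640x3 uint8, red, green, blue); there is no depth.
- camrig.calibration(name): a dict with "fx", "fy", "cx", "cy" (pixels), "distortion" ([k1, k2, p1, p2, k3] as OpenCV has them; the pictures are not rectified), "position" and "attitude" of the camera in the world. Camera axes: x right, y down, z forward; pixel columns grow to the right and rows downward; lengths in mm; the calibration is good to about 2 mm. A picture is of the moment at which its call begins: read the wrist's pose just before it. calibration takes no time and is no camera call; for the wrist camera it gives the pose at the moment of the call.
- ctrl.finish_job(): hands the job in; it is judged then, once.
The state is a dict: "time_s": time; "joints": joint angles; "dq": joint speeds; "tau": joint torques, N m; "eef_pos": TCP position; "ee_rot": TCP orientation; "force": force on the tool from outside, world axes, zero at the start; "wrist_torque": the same for the moment, N m; "grip_width": opening from 0.0 (shut) to 1.0 (fully open); "grip_force": force on a finger pad.
Only numpy, scipy, OpenCV 4.12 (cv2) and the standard library are available. Lean on these libraries where they do the work, as an engineer would, in place of code of your own. Each camera call takes 0.05 s, during which the arm holds its last target. There are 200 camera calls.

TASK

Turn the sample carousel by pushing one of its spokes with a fingertip until the tall narrow vial stands squarely in front of the window of the round reader housing, and leave it at rest there. Then gently push the shutter lever on top of the reader round to its end stop, so that the window is open. Push only on the spokes and the lever: grip and lift nothing, and do not touch the vial or disturb the things lying around.

Things in the scene. Friction and masses are not known exactly. Their poses are not given: they have to be found in the camera images.
- stand: fixed aluminium stand on the desk carrying the carousel and the reader; origin on the carousel's axis at desk level, z up. The reader (white cylinder 44 mm across, 66 mm high) stands 116 mm from that axis in the stand's -y direction, its 12 mm wide window facing the carousel. The stand's yaw varies by up to about 0.5 rad from the world's.
- carousel (a joint): rotation of the carousel (disc 152 mm across, top 30 mm above the desk) in rad, growing counter-clockwise seen from above; 0 or any full turn has the vial exactly at the window. Turns freely either way with no stop in use, and stays where it is left (friction about 0.12 N m, so about 2 N at the spokes)
- spoke_star: the handwheel of the carousel, on its axis above the disc: black hub 42 mm across and four bare steel spokes 14 mm thick reaching 98 mm from the axis, each ending in a 20 mm ball; the spokes' centre line is 104 mm above the desk; turns with the carousel. Origin on the axis at desk level, spokes at 45, 135, 225 and 315 degrees from its x axis; the vial is on its -y axis
- star_centre (a point): point on the carousel's axis at spoke height, 104 mm above the desk
- spoke_0 (a point): centre of the ball at the end of one of the four equal spokes, 88 mm from the carousel's axis, 104 mm above the desk; the four follow each other every 90 degrees
- spoke_1 (a point): centre of the ball at the end of one of the four equal spokes, 88 mm from the carousel's axis, 104 mm above the desk; the four follow each other every 90 degrees
- spoke_2 (a point): centre of the ball at the end of one of the four equal spokes, 88 mm from the carousel's axis, 104 mm above the desk; the four follow each other every 90 degrees
- spoke_3 (a point): centre of the ball at the end of one of the four equal spokes, 88 mm from the carousel's axis, 104 mm above the desk; the four follow each other every 90 degrees
- vial: tall narrow capped glass vial, 16 mm across, 44 mm high, fixed in one of the carousel's four seats 58 mm from the axis, midway between two spokes; its top is 75 mm above the desk, below the spokes. The seat straight across from it carries a squat white cap 31 mm across whose top is 61 mm above the desk; the other two are empty
- vial_seat (a point): centre of the vial's seat, 45 mm above the desk; turns with the carousel
- read_point (a point): where the vial's centre must stand: fixed point in front of the window, 58 mm from the carousel's axis, 45 mm above the desk
- shutter (a joint): rotation of the shutter and its lever in rad: starts near 0 (blade covers the window), 1.2 at its end stop (window open); grows counter-clockwise seen from above; stays where it is left (friction about 0.06 N m)
- lever_bar: the shutter's lever: bare steel bar 12 mm thick ending in an 18 mm ball, level, its centre line 80 mm above the desk, reaching 79 mm from the reader's axis, on the side away from the carousel. Under it lies only the reader's low foot (36 mm radius, 10 mm high) and the desk
- lever_tip (a point): centre of the ball at the lever's end, 70 mm from the reader's axis
- lever_pivot (a point): point on the reader's vertical axis, about which the lever turns, at lever height (80 mm); a turning cap 54 mm across, topped at 75 mm, lies just below it
- tape_roll: loose roll of tape, 67 mm across, 19 mm high, lying flat; bystander, origin under its centre
- magnifier: loose magnifying glass, 71x161x12 mm, lying flat; bystander
- forceps: loose forceps, 18x152x9 mm, lying flat; bystander
- dish: loose petri dish, 93 mm across, 16 mm high; bystander

How it is judged (in metres and radians):
On the way, in this order (a step that is already met when the one before it is completed fails the run):
1. the vial rests in front of the reader's window (horizontal distance between vial_seat and read_point below 0.005 m and velocity of joint carousel between -0.05 and 0.05 rad/s), for 0.3 s.
2. the shutter lever is at its end stop (value of joint shutter above 1.1 rad), for 0.2 s.
At the end, for the whole second after the job is handed in: The vial's centre is within 5 mm of the point in front of the window, the carousel is at rest, and the shutter lever is at its end stop (over 1.1 of 1.2 rad) (all of step 1 and value of joint shutter above 1.1 rad); the robot touches nothing.
It fails at once if the vial is touched (contact force between any of the fingers, the arm and vial above 1 N).
It fails at once if a spoke or the lever is gripped or forced (over 30 N) (contact force between the fingers and spoke_star above 30 N or contact force between the fingers and lever_bar above 30 N).
It fails at once if a thing lying around is moved by more than 15 mm or lifted (distance of any of tape_roll, magnifier, forceps, dish from where it was at the start of the episode above 0.015 m).
It also fails if it takes over 54 s, if anything falls off the work surface, if the arm or the gripper's body presses on something with over 40 N, if the wrist force passes 120 N, or if a joint passes its speed limit or range.

## Working session

There is one attempt and no reset: what is moved stays moved. The work goes in short steps, Python scripts to look and compute and a tool call to move; the robot and the scene stay as the last step left them, time stands still between calls to the robot, and variables do not carry over. Pictures are saved under pics/ and viewed, at most 10 in all, crops included, and the job is handed in when it is done.

```bash
ls; mkdir -p pics
```

Run:
```python
from rig import ctrl, camrig
import cv2
print(ctrl.sense())
for n in("scene","side"):
    print(camrig.calibration(n)); cv2.imwrite(f"pics/{n}0.png",camrig.capture(n)[:,:,::-1])
```

```text
pics
rig.py
{'time_s': 0.0, 'joints': array([ 9.73622112e-01,  3.13434720e-01,  1.49842925e+00,  4.55501551e-05,
        1.33097805e+00, -2.23404857e-01]), 'dq': array([-0.00058316, -0.00049243,  0.00071436,  0.00237012, -0.00015051,
       -0.00030473]), 'tau': array([ 9.04979024e-04, -4.12279236e+01, -2.59734339e+01, -1.06944797e-04,
        4.38135306e-03, -6.75691524e-06]), 'eef_pos': array([191.68069153, 488.71744718, 404.14570182]), 'ee_rot': array([-2.69453875e-04,  1.85804018e-01,  9.82586625e-01, -5.64013381e-04]), 'force': array([ 0.44056133, -0.4143015 ,  0.07839531]), 'wrist_torque': array([0.02835973, 0.02742271, 0.01018128]), 'grip_force': 0.0, 'grip_width': 1.0004170397587584}
{'fx': 488.3086689790067, 'fy': 488.3086689790067, 'cx': 317.6003127656902, 'cy': 240.1860283768528, 'distortion': array([-0.01684235,  0.        ,  0.        ,  0.        ,  0.        ]), 'position': array([  31.62347299, -374.90171307,  559.76963736]), 'attitude': array([-0.43596319,  0.81470132, -0.33886327,  0.17711449])}
{'fx': 586.4081998231275, 'fy': 586.4081998231275, 'cx': 317.81026240652193, 'cy': 238.98692266815942, 'distortion': array([-0.00669922,  0.        ,  0.        ,  0.        ,  0.        ]), 'position': array([295.42259351, 934.20762884, 717.04352594]), 'attitude': array([ 0.05840045, -0.12824581,  0.8884514 , -0.4368026 ])}
```

View pics/scene0.png

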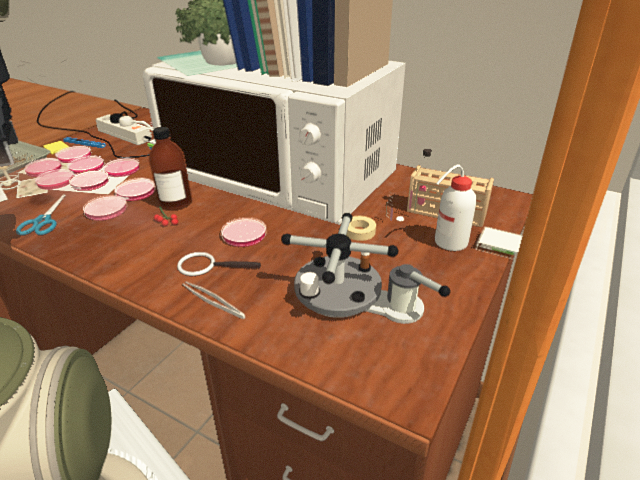

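View pics/side0.png

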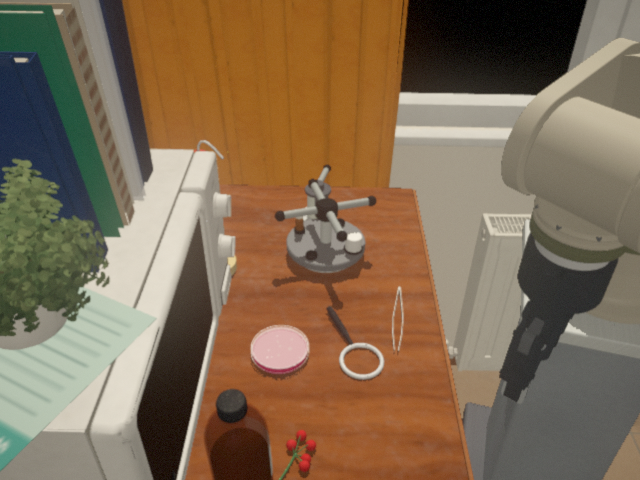

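The scene view shows the hub near (338,243), with spoke balls at about (287,239), (347,218), (393,251) and (329,277). The lever ball is at (445,291), the vial (brown) at about (365,260) and the white cap at (309,283). The side view shows the hub at (326,207) and the lever ball at (326,171). I'll enlarge both for better pixel positions.

Run:
```python
import cv2
a=cv2.imread("pics/scene0.png")[208:328,270:460]; cv2.imwrite("pics/sc.png",cv2.resize(a,None,fx=4,fy=4,interpolation=2))
a=cv2.imread("pics/side0.png")[160:280,265:385]; cv2.imwrite("pics/si.png",cv2.resize(a,None,fx=5,fy=5,interpolation=2))
```

```text
(no output)
```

View pics/sc.png

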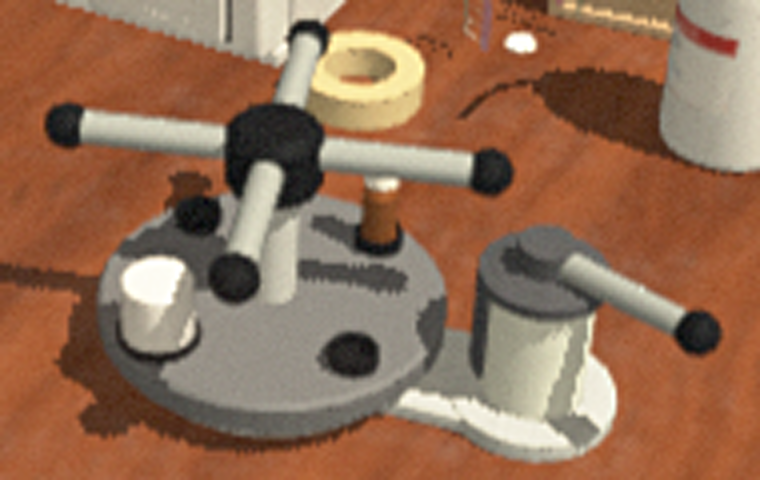

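View pics/si.png

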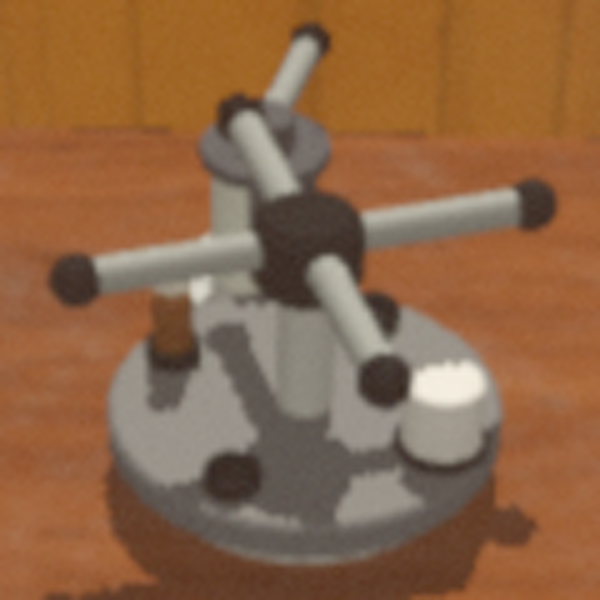

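In the scene crop (4×), the balls are at A(65,125), B(308,40), C(491,171), D(235,277). The vial top is at (383,183), the lever ball at (698,331) and the reader cap centre at (543,268). In the side crop (5×), A(385,379), B(75,279), C(240,113), D(536,204). The vial top is at (172,290), the lever ball at (311,41) and the reader cap at (264,148).

Create h.py:
```python
import numpy as np, cv2
from scipy.spatial.transform import Rotation as R
from scipy.optimize import least_squares
def proj(c,P):
    q=c["attitude"]; M=R.from_quat([q[1],q[2],q[3],q[0]]).as_matrix().T
    K=np.array([[c["fx"],0,c["cx"]],[0,c["fy"],c["cy"]],[0,0,1]])
    return cv2.projectPoints(np.atleast_2d(P).astype(float),cv2.Rodrigues(M)[0],-M@c["position"],K,c["distortion"])[0][:,0]
def tri(obs): # [(cal,uv)...]
    f=lambda p:np.concatenate([proj(c,p)[0]-uv for c,uv in obs])
    r=least_squares(f,[450,-150,80]); return r.x,r.fun
def model(p): # x,y,psi,theta,shut
    x,y,ps,th,s=p; a=np.array([x,y])
    d=lambda t:np.array([np.cos(t),np.sin(t)])
    sp=[np.r_[a+88*d(ps+th+np.pi/4+k*np.pi/2),104] for k in range(4)]
    rd=a+116*d(ps-np.pi/2)
    return dict(sp=np.array(sp),vial=np.r_[a+58*d(ps+th-np.pi/2),75],cap=np.r_[a+58*d(ps+th+np.pi/2),61],rd=np.r_[rd,75],hub=np.r_[a,104])
```

Create m1.py:
```python
from h import *; from rig import ctrl, camrig
S,D=camrig.calibration("scene"),camrig.calibration("side")
n=["A","B","C","D","vial","tip","rd","cap"]
s=np.array([(65,125),(308,40),(491,171),(235,277),(383,183),(698,331),(543,268),(156,272)]); s=(s+.5)/4-.5+[270,208]
d=np.array([(385,379),(75,279),(240,113),(536,204),(172,290),(311,41),(264,148),(448,382)]); d=(d+.5)/5-.5+[265,160]
T={}
for k,a,b in zip(n,s,d):
    T[k],e=tri([(S,a),(D,b)]); print(k,T[k].round(1),e.round(1))
c=np.mean([T[k] for k in "ABCD"],0); print("centre",c, [round(float(np.linalg.norm((T[k]-c)[:2])),1) for k in "ABCD"])
ang=[np.arctan2(*(T[k]-c)[1::-1]) for k in "ABCD"]; print("ball ang",np.round(ang,3))
r=T["rd"]-c; ps=np.arctan2(r[1],r[0])+np.pi/2; v=T["vial"]-c
print("reader dist",np.hypot(*r[:2]),"psi",ps,"vial r",np.hypot(*v[:2]),"vial ang-read",np.arctan2(v[1],v[0])+np.pi/2-ps)
```

```bash
python3 m1.py
```

```text
A [475.3 149.4 103.7] [ 0.1 -0.   0.1  0.1]
B [597.8 123.  103.2] [-0.1  0.2 -0.1 -0.2]
C [572.4  -0.  104.4] [-0.1  0.2 -0.2 -0.2]
D [449.6  26.3 103.6] [-0.5  0.5 -0.6 -0.6]
vial [581.4  63.   61.7] [-0.5  0.5 -0.5 -0.6]
tip [ 571.9 -101.8   79.8] [-0.3  0.3 -0.4 -0.5]
rd [571.7 -29.8  70.8] [-0.4  0.4 -0.5 -0.6]
cap [467.   88.7  61.7] [-0.7  0.7 -0.8 -0.8]
centre [523.78192128  74.64973502 103.73229762] [89.1, 88.4, 89.1, 88.5]
ball ang [ 2.147  0.578 -0.994 -2.564]
reader dist 114.9673984340408 psi 0.43004071703930014 vial r 58.78731619031833 vial ang-read 0.9418249355974913
```

Add to h.py:
```python
def ray(c,uv,z):
    K=np.array([[c["fx"],0,c["cx"]],[0,c["fy"],c["cy"]],[0,0,1]])
    u=cv2.undistortPoints(np.array([[uv]],float),K,c["distortion"])[0,0]; q=c["attitude"]
    d=R.from_quat([q[1],q[2],q[3],q[0]]).apply([u[0],u[1],1]); return c["position"]+d*(z-c["position"][2])/d[2]
def toolrows(s,targets): # targets: list of (x,y,z,yaw of tool x), tool down -> rows in current tool axes
    q=s["ee_rot"]; M=R.from_quat([q[1],q[2],q[3],q[0]])
    x=M.as_matrix()[:,0]; yaw0=np.arctan2(x[1],x[0])
    for t in targets:
        d=M.inv().apply(np.array(t[:3])-s["eef_pos"]); print("  [%.0f,%.0f,%.0f,0,0,%.2f]"%(*d,-((t[3]-yaw0+np.pi)%(2*np.pi)-np.pi)))
```

Run:
```python
from h import *; from rig import ctrl, camrig
S=camrig.calibration("scene"); s=ctrl.sense()
for n,uv in dict(mwcorner=(328,216),mwright=(398,165),bottle_base=(452,247),bl=(437,235),br=(473,238),tape=(360,232),panel=(512,235)).items(): print(n,ray(S,uv,0).round())
c=np.array([523.8,74.6])
def tgt(phi,gap,z,r=74):
    d=np.array([np.cos(phi),np.sin(phi)]); n=np.array([-d[1],d[0]])  # n: ccw side
    p=c+r*d+n*(18+gap); return (*p,z,phi-np.pi/2)
print(tgt(-2.564,20,263)); toolrows(s,[tgt(-2.564,20,404),tgt(-2.564,20,263)])
```

```text
mwcorner [703. 270.   0.]
mwright [1023.  320.    0.]
bottle_base [790.   8.   0.]
bl [807.  54.   0.]
br [849.  -5.   0.]
tape [703. 176.   0.]
panel [916. -58.   0.]
(np.float64(482.55264680958265), np.float64(2.3597352248417494), 263, -4.134796326794897)
  [-448,-347,0,0,0,0.62]
  [-448,-346,141,0,0,0.62]
```

Careful with the scale: shifts go in shares of 500 mm and turns go in shares of pi rad. That gives: -275 mm is -0.55, -240 mm is -0.48, 0.44 rad is 0.1401.

Call:
steer_hand(
  steps={"x":[-0.06,-0.13,-0.2,-0.27,-0.34,-0.41,-0.48,-0.55],"y":[-0.046,-0.1,-0.154,-0.208,-0.262,-0.316,-0.372,-0.426],"z":[0,0,0,0,0,0,0,0],"ax":[0,0,0,0,0,0,0,0],"ay":[0,0,0,0,0,0,0,0],"az":[0.0159,0.0318,0.0509,0.07,0.0859,0.105,0.121,0.1401]},
  jaw=0.0,
  grip_force=20,
)

```text
time_s: 0.9
eef_pos: [370.4, 188.3, 404.6]
ee_rot: [-0.0, 0.397, 0.918, -0.0]
force: [0.2, 1.7, -0.2]
grip_width: 0.001
grip_force: 0.0
```

Run:
```python
from h import *; from rig import ctrl, camrig
toolrows(ctrl.sense(),[(482.5,2.4,404,-4.135),(482.5,2.4,263,-4.135)])
```

```text
  [-212,-46,1,0,0,0.18]
  [-212,-46,142,0,0,0.18]
```

In the tool's units: -212 mm is -0.424, -177 mm is -0.354, 0.18 rad is 0.0573.

Call:
steer_hand(
  steps={"x":[-0.07,-0.142,-0.212,-0.284,-0.354,-0.424,-0.424,-0.424],"y":[-0.016,-0.03,-0.046,-0.062,-0.078,-0.092,-0.092,-0.092],"z":[0,0,0,0,0,0,0.06,0.12],"ax":[0,0,0,0,0,0,0,0],"ay":[0,0,0,0,0,0,0,0],"az":[0.0095,0.0191,0.0286,0.0382,0.0477,0.0573,0.0573,0.0573]},
)

```text
time_s: 1.7
eef_pos: [482.3, 3.5, 343.8]
ee_rot: [0.0, 0.477, 0.879, 0.0]
force: [0.7, 0.1, -0.5]
grip_width: 0.004
grip_force: 0.0
```

Run:
```python
from h import *; from rig import ctrl, camrig; import cv2
toolrows(ctrl.sense(),[(482.5,2.4,263,-4.135)])
s=ctrl.sense(); c=camrig.calibration("wrist"); print(c)
cv2.imwrite("pics/w1.png",camrig.capture("wrist")[:,:,::-1])
```

```text
  [-1,-0,81,0,0,-0.00]
{'fx': 418.3591308880727, 'fy': 418.3591308880727, 'cx': 323.5541064266435, 'cy': 236.78829194745316, 'distortion': array([-0.05029376,  0.        ,  0.        ,  0.        ,  0.        ]), 'position': array([445.49038387,  61.05568048, 313.00902735]), 'attitude': array([0.13338267, 0.94955955, 0.28101045, 0.0397348 ])}
```

View pics/w1.png

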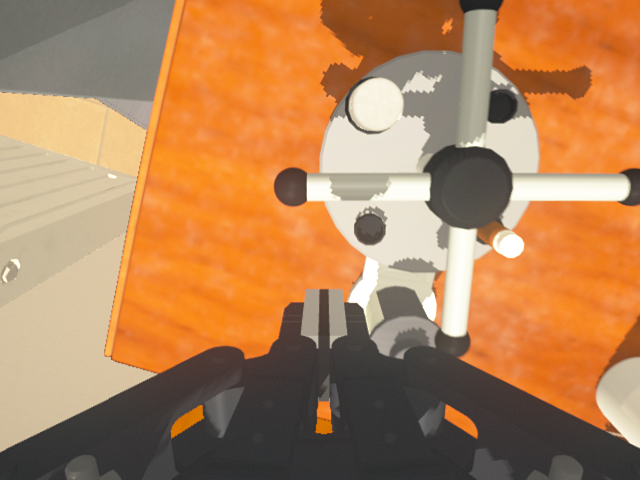

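The wrist view shows ball D at (291,187), the hub at (470,187), the vial's white cap at (510,242) and the shut fingertips at (324,300). That puts the fingers clear of the spoke on the correct side. Next I'll descend and work out the arc.

In the tool's units: 81 mm is 0.162, 75 mm is 0.15.

Call:
steer_hand(
  steps={"x":[-0.002,-0.002,-0.002,-0.002,-0.002],"y":[0,0,0,0,0],"z":[0.054,0.108,0.15,0.162,0.162],"ax":[0,0,0,0,0],"ay":[0,0,0,0,0],"az":[0,0,0,0,0]},
)

```text
time_s: 2.25
eef_pos: [482.8, 3.6, 263.8]
ee_rot: [-0.0, 0.477, 0.879, -0.0]
force: [0.0, -0.4, 0.0]
grip_width: -0.005
grip_force: 0.0
```

Create arc.py:
```python
from h import *; from rig import ctrl, camrig; import sys
c=np.array([523.8,74.6])
def tgt(phi,gap,z=263,r=74):
    d=np.array([np.cos(phi),np.sin(phi)]); n=np.array([-d[1],d[0]])
    p=c+r*d+n*(18+gap); return (*p,z,phi-np.pi/2)
```

Run:
```python
from arc import *
s=ctrl.sense(); print(s["eef_pos"],s["force"])
toolrows(s,[tgt(-2.564,g) for g in (12,6,2)]+[tgt(-2.564-a,0) for a in np.arange(0,.95,.05)])
```

```text
[482.75059841   3.55535359 263.80399716] [ 0.04660621 -0.3768224   0.04712521]
  [7,-1,1,0,0,-0.00]
  [13,-1,1,0,0,-0.00]
  [17,-1,1,0,0,-0.00]
  [19,-1,1,0,0,-0.00]
  [23,-2,1,0,0,0.05]
  [27,-2,1,0,0,0.10]
  [30,-3,1,0,0,0.15]
  [34,-3,1,0,0,0.20]
  [38,-3,1,0,0,0.25]
  [42,-3,1,0,0,0.30]
  [46,-3,1,0,0,0.35]
  [49,-2,1,0,0,0.40]
  [53,-1,1,0,0,0.45]
  [57,-0,1,0,0,0.50]
  [60,1,1,0,0,0.55]
  [64,2,1,0,0,0.60]
  [68,3,1,0,0,0.65]
  [71,5,1,0,0,0.70]
  [74,7,1,0,0,0.75]
  [78,9,1,0,0,0.80]
  [81,11,1,0,0,0.85]
  [84,13,1,0,0,0.90]
```

In the tool's units: 30 mm is 0.06, 27 mm is 0.054, 0.15 rad is 0.0477.

Call:
steer_hand(
  steps={"x":[0.014,0.024,0.032,0.038,0.042,0.046,0.054,0.06],"y":[-0.002,-0.002,-0.002,-0.002,-0.002,-0.004,-0.004,-0.006],"z":[0,0,0,0,0,0,0,0],"ax":[0,0,0,0,0,0,0,0],"ay":[0,0,0,0,0,0,0,0],"az":[0,0,0,0,0.0095,0.0159,0.0318,0.0477]},
)

```text
time_s: 3.05
eef_pos: [463.8, 27.1, 264.0]
ee_rot: [0.001, 0.542, 0.84, 0.0]
force: [1.9, -1.3, -0.3]
grip_width: 0.001
grip_force: 0.8
```

Run:
```python
from arc import *
s=ctrl.sense(); toolrows(s,[tgt(-2.564-a,0) for a in np.arange(.2,.95,.05)])
```

```text
  [4,-1,1,0,0,0.05]
  [8,-1,1,0,0,0.10]
  [12,-2,1,0,0,0.15]
  [15,-2,1,0,0,0.20]
  [19,-2,1,0,0,0.25]
  [23,-2,1,0,0,0.30]
  [27,-1,1,0,0,0.35]
  [31,-1,1,0,0,0.40]
  [34,-0,1,0,0,0.45]
  [38,1,1,0,0,0.50]
  [42,2,1,0,0,0.55]
  [45,3,1,0,0,0.60]
  [49,4,1,0,0,0.65]
  [52,6,1,0,0,0.70]
  [56,8,1,0,0,0.75]
```

Contact force is about 2 N, as expected. I'll continue.

In the tool's units: 30 mm is 0.06, 27 mm is 0.054, 0.4 rad is 0.1273.

Call:
steer_hand(
  steps={"x":[0.008,0.016,0.024,0.03,0.038,0.046,0.054,0.06],"y":[-0.002,-0.002,-0.004,-0.004,-0.004,-0.004,-0.002,-0.002],"z":[0,0,0,0,0,0,0,0],"ax":[0,0,0,0,0,0,0,0],"ay":[0,0,0,0,0,0,0,0],"az":[0.0159,0.0318,0.0477,0.0637,0.0796,0.0955,0.1114,0.1273]},
)

```text
time_s: 3.85
eef_pos: [450.4, 54.0, 263.9]
ee_rot: [0.0, 0.698, 0.716, 0.0]
force: [1.4, -0.9, -0.2]
grip_width: 0.003
grip_force: 0.9
```

Call:
steer_hand(
  steps={"x":[0],"y":[0],"z":[0],"ax":[0],"ay":[0],"az":[0]},
)

```text
time_s: 3.95
eef_pos: [450.3, 54.2, 263.8]
ee_rot: [-0.0, 0.698, 0.717, 0.0]
force: [0.1, -0.1, 0.9]
grip_width: -0.001
grip_force: 0.0
```

Run:
```python
from arc import *; import cv2
s=ctrl.sense(); toolrows(s,[tgt(-2.564-a,0) for a in np.arange(.55,.95,.05)])
cv2.imwrite("pics/s2.png",camrig.capture("scene")[:,:,::-1]);cv2.imwrite("pics/d2.png",camrig.capture("side")[:,:,::-1])
a=cv2.imread("pics/s2.png")[208:328,270:460]; b=cv2.imread("pics/d2.png")[160:280,265:385]
cv2.imwrite("pics/c2.png",np.hstack([cv2.resize(a,(475,300),interpolation=2),cv2.resize(b,(300,300),interpolation=2)]))
```

```text
  [0,0,1,0,0,-0.00]
  [4,-1,1,0,0,0.05]
  [8,-1,1,0,0,0.10]
  [12,-2,1,0,0,0.15]
  [15,-2,1,0,0,0.20]
  [19,-2,1,0,0,0.25]
  [23,-2,1,0,0,0.30]
  [27,-2,1,0,0,0.35]
```

View pics/c2.png

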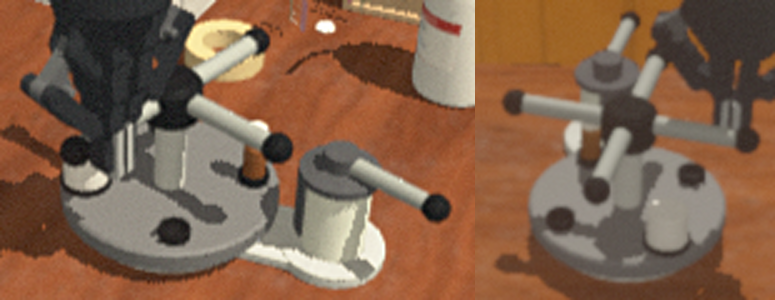

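The balls in the 2.5× scene half are at B(258,39), C(279,145), D(75,151). In the side half they are at B(40,102), D(272,139), A(123,190). The finger is against D, and the carousel has followed it by about 0.5 rad.

Run:
```python
from arc import *
S,D=camrig.calibration("scene"),camrig.calibration("side")
for n,a,b in (("B",(258,39),(40,102)),("D",(75,151),(272,139))):
    p,e=tri([(S,(np.array(a)+.5)/2.5-.5+[270,208]),(D,(np.array(b)+.5)/2.5-.5+[265,160])]); v=p[:2]-c
    print(n,p.round(1),e.round(1),np.hypot(*v),np.arctan2(v[1],v[0])%(2*np.pi))
```

```text
B [613.1  75.7 103.7] [-0.7  0.8 -0.7 -0.9] 89.29255631257398 0.012201497003873503
D [435.5  73.6 103.3] [-0.2  0.1 -0.2 -0.2] 88.26189716549514 3.1532426183086986
```

Call:
steer_hand(
  steps={"x":[0.008,0.016,0.024,0.03,0.038,0.042,0.046,0.046],"y":[-0.002,-0.002,-0.004,-0.004,-0.004,-0.004,-0.004,-0.004],"z":[0,0,0,0,0,0,0,0],"ax":[0,0,0,0,0,0,0,0],"ay":[0,0,0,0,0,0,0,0],"az":[0.0159,0.0318,0.0477,0.0637,0.0796,0.0891,0.0955,0.0955]},
)

```text
time_s: 4.85
eef_pos: [447.8, 76.9, 263.7]
ee_rot: [0.0, 0.797, 0.605, 0.0]
force: [0.8, -1.2, 0.1]
grip_width: 0.0
grip_force: 0.1
```

Call:
steer_hand(
  steps={"x":[-0.016,-0.04,-0.04,-0.04,-0.12,-0.2,-0.2],"y":[0,0,0,0,0,0,0],"z":[0,0,-0.08,-0.16,-0.16,-0.16,-0.16],"ax":[0,0,0,0,0,0,0],"ay":[0,0,0,0,0,0,0],"az":[0,0,0,0,0,0,0]},
)

```text
time_s: 5.55
eef_pos: [419.8, -23.0, 343.9]
ee_rot: [0.0, 0.798, 0.603, -0.0]
force: [0.1, 0.6, 0.2]
grip_width: 0.001
grip_force: 0.0
```

Run:
```python
from arc import *; import cv2
cv2.imwrite("pics/s3.png",camrig.capture("scene")[:,:,::-1]);cv2.imwrite("pics/d3.png",camrig.capture("side")[:,:,::-1])
cw=camrig.calibration("wrist"); cv2.imwrite("pics/w3.png",camrig.capture("wrist")[:,:,::-1]); print(cw["position"],cw["attitude"],ctrl.sense()["eef_pos"])
a=cv2.imread("pics/s3.png")[208:328,270:460]; b=cv2.imread("pics/d3.png")[160:280,265:385]
o=np.zeros((600,800,3),np.uint8); o[:252,:399]=cv2.resize(a,(399,252),interpolation=2); o[:252,400:652]=cv2.resize(b,(252,252),interpolation=2)
o[255:600,:460]=cv2.resize(cv2.imread("pics/w3.png"),(460,345),interpolation=3)
cv2.imwrite("pics/c3.png",o)
```

```text
[440.725016    45.81215891 312.99405358] [ 0.13757427  0.98096174 -0.13569855 -0.01932088] [420.6908428  -19.72152662 343.62645535]
```

View pics/c3.png

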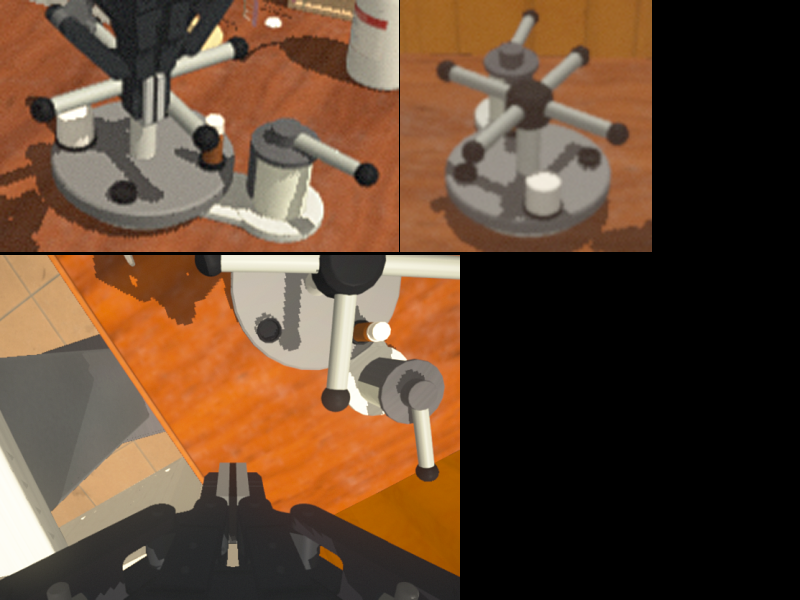

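The carousel has turned further. In the scene half (2.1×) the balls are at B(239,48), C(205,138), D(42,108). In the side half they are at B(46,71), A(73,149), D(218,133), C(180,55). In the wrist part C is at (336,398), the reader cap centre at (413,391) and the lever ball at (428,472).

Create fit.py:
```python
from arc import *
W=dict(camrig.calibration("wrist")); W["position"]=np.array([440.725016,45.81215891,312.99405358]); W["attitude"]=np.array([0.13757427,0.98096174,-0.13569855,-0.01932088])
S,D=camrig.calibration("scene"),camrig.calibration("side")
f=lambda p,k,o:(np.array(p)+.5)/k-.5+np.array(o)
sc=lambda p:f(p,2.1,(270,208)); sd=lambda p:f(p,2.1,(265,160)); w=lambda p:f(np.array(p)-[0,255],.71875,(0,0))
# model idx: sp0=B-vial+45.. : spokes k: 0=B,1=A,2=D,3=C
O=dict(scene=(S,{"B":sc((239,48)),"C":sc((205,138)),"D":sc((42,108)),"rd":sc((285,143)),"rd2":f((543,268),4,(270,208))}),
 side=(D,{"B":sd((46,71)),"A":sd((73,149)),"D":sd((218,133)),"C":sd((180,55)),"rd":sd((111,60)),"rd2":f((264,148),5,(265,160))}),
 wrist=(W,{"C":w((336,398)),"D":w((208,262)),"rd":w((413,391))}))
def pred(p):
    m=model([*p,0]); sp=m["sp"]; return dict(B=sp[0],A=sp[1],D=sp[2],C=sp[3],rd=m["rd"],rd2=m["rd"])
def res(p,cams): 
    r=[]
    for k in cams:
        cal,ob=O[k]; P=pred(p); r+=[proj(cal,P[n])[0]-u for n,u in ob.items()]
    return np.concatenate(r)
for cams in (["scene"],["side"],["wrist"],["scene","side"],["scene","side","wrist"]):
    r=least_squares(res,[523.8,74.6,.43,.08],args=(cams,)); print(cams,r.x.round(4),"rms",np.sqrt(np.mean(r.fun**2)).round(2),r.fun.round(1) if len(cams)==1 else "")
```

```bash
python3 fit.py
```

```text
['scene'] [ 5.248762e+02  7.429170e+01  3.740000e-01 -1.466700e+00] rms 0.36 [-0.4  0.3 -0.3 -0.2  0.5 -0.1  0.  -0.6  0.1  0.6]
['side'] [ 5.227234e+02  7.737830e+01  4.229000e-01 -1.494300e+00] rms 0.76 [ 0.3 -0.   0.   1.5 -0.1  0.4 -0.1  0.4 -0.2 -0.9  0.  -1.8]
['wrist'] [ 5.234411e+02  7.303510e+01  4.272000e-01 -1.476700e+00] rms 0.68 [-0.2 -1.  -0.4  0.2  0.8  1. ]
['scene', 'side'] [ 5.238101e+02  7.494570e+01  4.059000e-01 -1.484100e+00] rms 0.92 
['scene', 'side', 'wrist'] [ 5.234334e+02  7.325240e+01  4.239000e-01 -1.476200e+00] rms 1.18
```

Accounting for a label shift of π/2, the remaining angle is 0.076–0.104 rad, about 0.09. I'll go back to the same contact and push about 0.09 rad more.

In the tool's units: 98 mm is 0.196, 95 mm is 0.19.

Call:
steer_hand(
  steps={"x":[0.08,0.16,0.16,0.16,0.176,0.19,0.196,0.196],"y":[0,0,0,0,0,0,0,0],"z":[0,0,0.08,0.16,0.16,0.16,0.16,0.16],"ax":[0,0,0,0,0,0,0,0],"ay":[0,0,0,0,0,0,0,0],"az":[0,0,0,0,0,0,0,0]},
)

```text
time_s: 6.5
eef_pos: [447.7, 75.4, 265.3]
ee_rot: [0.001, 0.796, 0.605, 0.001]
force: [-0.4, 1.0, -0.6]
grip_width: -0.001
grip_force: 0.0
```

Run:
```python
from arc import *
s=ctrl.sense(); toolrows(s,[tgt(-2.564-a,0) for a in (.85,.88,.91,.94)])
```

```text
  [2,-1,2,0,0,0.00]
  [4,-1,2,0,0,0.03]
  [6,-1,2,0,0,0.06]
  [8,-2,2,0,0,0.09]
```

In the tool's units: 8 mm is 0.016, 6 mm is 0.012, 0.09 rad is 0.0286.

Call:
steer_hand(
  steps={"x":[0.004,0.006,0.008,0.012,0.016,0.016,0.016],"y":[-0.002,-0.002,-0.002,-0.002,-0.004,-0.004,-0.004],"z":[0,0,0,0,0,0,0],"ax":[0,0,0,0,0,0,0],"ay":[0,0,0,0,0,0,0],"az":[0,0.0064,0.0127,0.0191,0.0255,0.0286,0.0286]},
)

```text
time_s: 7.2
eef_pos: [447.5, 83.3, 263.7]
ee_rot: [-0.0, 0.823, 0.568, 0.0]
force: [0.5, 0.6, 0.5]
grip_width: 0.003
grip_force: 0.1
```

Call:
steer_hand(
  steps={"x":[-0.012,-0.04,-0.04,-0.04,-0.04,-0.04],"y":[0,0,0,0,0,0],"z":[0,0,-0.09,-0.18,-0.27,-0.27],"ax":[0,0,0,0,0,0],"ay":[0,0,0,0,0,0],"az":[0,0,0,0,0,0]},
)

```text
time_s: 7.8
eef_pos: [440.6, 64.2, 403.8]
ee_rot: [0.003, 0.823, 0.568, 0.004]
force: [0.2, 0.5, 0.1]
grip_width: 0.002
grip_force: 0.0
```

Run:
```python
from arc import *
toolrows(ctrl.sense(),[(540,-95,400,1.57)])
```

```text
  [-114,149,5,0,0,-0.36]
```

In the tool's units: 149 mm is 0.298, 120 mm is 0.24.

Call:
steer_hand(
  steps={"x":[-0.044,-0.09,-0.136,-0.18,-0.228,-0.228,-0.228],"y":[0.06,0.12,0.18,0.24,0.298,0.298,0.298],"z":[0,0,0,0,0,0,0],"ax":[0,0,0,0,0,0,0],"ay":[0,0,0,0,0,0,0],"az":[0,0,0,0,0,0,0]},
)

```text
time_s: 8.5
eef_pos: [539.1, -95.6, 397.6]
ee_rot: [-0.001, 0.823, 0.567, -0.0]
force: [-0.6, 0.6, -0.3]
grip_width: 0.002
grip_force: 0.0
```

Run:
```python
from arc import *
print(ctrl.sense()["joints"].round(2))
cw=camrig.calibration("wrist"); cv2.imwrite("pics/w4.png",camrig.capture("wrist")[:,:,::-1]); print(repr(cw["position"]),repr(cw["attitude"]))
for n in("scene","side"): cv2.imwrite(f"pics/{n}4.png",camrig.capture(n)[:,:,::-1])
```

```text
[-0.39  0.37  1.44  0.    1.34 -0.03]
array([565.14253755, -31.24683867, 366.90032483]) array([ 0.13640068,  0.97399473, -0.17898293, -0.02634815])
```

View pics/w4.png

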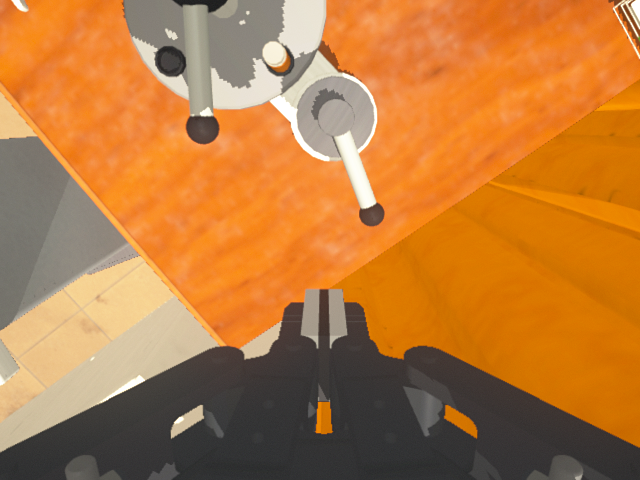

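The wrist view shows ball C at (203,129), the vial's cap at (274,55), the reader's turning cap at (337,116) and the lever ball at (371,214).

Run:
```python
from arc import *
W=camrig.calibration("wrist"); W["position"]=np.array([565.14253755,-31.24683867,366.90032483]); W["attitude"]=np.array([0.13640068,0.97399473,-0.17898293,-0.02634815])
v=ray(W,(274,55),75)[:2]; r=ray(W,(337,116),75)[:2]; C=ray(W,(203,129),104)[:2]; t=ray(W,(371,214),80)[:2]
print("vial",v,"rd",r,"C",C,"tip",t, "tip-rd",np.hypot(*(t-r)),np.arctan2(*(t-r)[::-1]))
print("vial-rd",np.hypot(*(v-r)),"C-rd",np.hypot(*(C-r)))
f=lambda p:np.r_[np.hypot(*(p[:2]-r))-116, p[:2]+58*np.array([np.cos(p[2]),np.sin(p[2])])-v, p[:2]+88*np.array([np.cos(p[2]-np.pi/4),np.sin(p[2]-np.pi/4)])-C]
s=least_squares(f,[523.6,74,-1.1]); p=s.x; d=r-p[:2]; print(p,s.fun.round(1),"theta",p[2]-np.arctan2(d[1],d[0]))
for c0 in ([523.8,74.6],[523.4,73.3]):
    c0=np.array(c0); a=lambda q:np.arctan2(*(q-c0)[::-1]); print(np.hypot(*(r-c0)),np.hypot(*(v-c0)),np.hypot(*(C-c0)),"rd",a(r),"vial",a(v),"C+45",a(C)+np.pi/4)
o=np.zeros((600,800,3),np.uint8)
a=cv2.imread("pics/scene4.png")[213:318,275:455]; o[:315,:540]=cv2.resize(a,None,fx=3,fy=3,interpolation=2)
b=cv2.imread("pics/side4.png")[165:265,270:380]; o[315:615,:330]=cv2.resize(b,None,fx=3,fy=3,interpolation=2)[:285]
b=cv2.imread("pics/w4.png")[:150,120:350]; o[315:600,340:]=cv2.resize(b,None,fx=2,fy=2,interpolation=2)[:285,:460]
cv2.imwrite("pics/c4.png",o)
```

```text
vial [548.3950581   17.57251453] rd [573.27914326 -33.25626444] C [493.09048663 -10.77114672] tip [ 572.34899058 -103.99999327] tip-rd 70.74984349176259 -1.5839437689425815
vial-rd 56.593130903002255 C-rd 83.2814575415521
[524.65928551  71.28535624  -1.15328517] [-0.7 -0.2  0.7 -0.1 -0.1] theta -0.01780946855320331
118.66406109515218 62.10516067034023 90.72655016069376 rd -1.1406891414902878 vial -1.1636149005031342 C+45 -1.130703818559495
117.65273657110272 61.076227504180146 89.36791545005012 rd -1.132991606432532 vial -1.149171366726118 C+45 -1.131415939772607
```

View pics/c4.png

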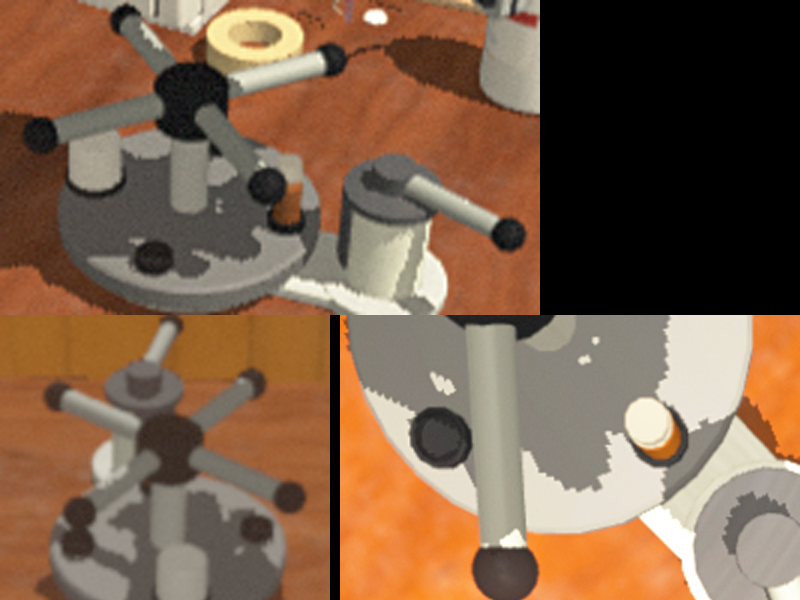

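In this montage the scene part (3×) has balls A(125,20), B(332,60), C(267,186), D(40,134). The side part has B(58,82), A(78,197), D(290,181), C(252,68). The vial sits in line with the reader's arm.

Run:
```python
from arc import *
S,D=camrig.calibration("scene"),camrig.calibration("side"); T={}
for n,a,b in (("A",(125,20),(78,197)),("B",(332,60),(58,82)),("C",(267,186),(252,68)),("D",(40,134),(290,181))):
    T[n],e=tri([(S,(np.array(a)+.5)/3-.5+[275,213]),(D,(np.array(b)+.5)/3-.5+[270,165])]); print(n,T[n].round(1),e.round(1))
c=np.mean([T[k] for k in T],0); off=dict(B=-1,C=1,D=3,A=-3)
print(c,[(k,round(float((np.arctan2(*(T[k]-c)[1::-1])+off[k]*np.pi/4+np.pi)%(2*np.pi)-np.pi),3)) for k in T])
# lever rows: pivot, contact radius 58, start gap
rd=np.array([572.3,-31.5])
def lt(phi,gap,z,r=60):
    d=np.array([np.cos(phi),np.sin(phi)]); n=np.array([d[1],-d[0]]) # cw side
    return (*(rd+r*d+n*(17+gap)),z,phi+np.pi/2)
toolrows(ctrl.sense(),[lt(-1.58,20,400),lt(-1.58,20,240)])
```

```text
A [555.9 157.8 103.3] [-0.  0. -0. -0.]
B [607.3  42.6 102.4] [-0.4  0.5 -0.4 -0.6]
C [492.1  -7.6 103.2] [-0.3  0.3 -0.3 -0.3]
D [441.4 107.  103.8] [-0.2  0.1 -0.2 -0.2]
[524.17044834  74.95414068 103.20177785] [('A', -1.151), ('B', -1.156), ('C', -1.156), ('D', -1.155)]
  [1,-5,-1,0,0,1.22]
  [1,-5,159,0,0,1.22]
```

The vial is within about 1 mm of the reading point: its angle is -1.155 against -1.137 for the reader. Now the lever. I'll rotate first, then descend beside it.

In the tool's units: -5 mm is -0.01, -4 mm is -0.008, 1.12 rad is 0.3565.

Call:
steer_hand(
  steps={"x":[0,0,0,0,0.002,0.002,0.002,0.002],"y":[-0.002,-0.002,-0.004,-0.006,-0.008,-0.01,-0.01,-0.01],"z":[0,0,0,0,0,0,0,0],"ax":[0,0,0,0,0,0,0,0],"ay":[0,0,0,0,0,0,0,0],"az":[0.0446,0.0891,0.1337,0.1783,0.2228,0.2674,0.3119,0.3565]},
)

```text
time_s: 9.45
eef_pos: [534.5, -91.3, 398.9]
ee_rot: [0.0, 0.999, 0.042, 0.0]
force: [0.0, 0.3, -1.0]
grip_width: 0.001
grip_force: 0.0
```

Call:
steer_hand(
  steps={"x":[0,0,0,0,0,0,0],"y":[0,0,0,0,0,0,0],"z":[0,0.08,0.16,0.23,0.29,0.314,0.314],"ax":[0,0,0,0,0,0,0],"ay":[0,0,0,0,0,0,0],"az":[0.0318,0.0318,0.0318,0.0318,0.0318,0.0318,0.0318]},
)

```text
time_s: 10.15
eef_pos: [534.6, -91.7, 241.0]
ee_rot: [-0.0, 1.0, -0.006, -0.001]
force: [-0.1, 0.8, 0.4]
grip_width: 0.004
grip_force: 0.0
```

Add to arc.py:
```python
rd=np.array([572.3,-31.5])
def lt(phi,gap,z=240,r=60):
    d=np.array([np.cos(phi),np.sin(phi)]); n=np.array([d[1],-d[0]])
    return (*(rd+r*d+n*(17+gap)),z,phi+np.pi/2)
```

Run:
```python
from arc import *
toolrows(ctrl.sense(),[lt(-1.58,g) for g in (10,3,0)]+[lt(-1.58+a,0) for a in np.arange(.06,1.25,.06)])
```

```text
  [10,-1,1,0,0,-0.00]
  [17,-1,1,0,0,-0.00]
  [20,-1,1,0,0,-0.00]
  [24,0,1,0,0,-0.06]
  [27,1,1,0,0,-0.12]
  [31,1,1,0,0,-0.18]
  [35,2,1,0,0,-0.24]
  [39,2,1,0,0,-0.30]
  [42,1,1,0,0,-0.36]
  [46,1,1,0,0,-0.42]
  [50,0,1,0,0,-0.48]
  [53,-0,1,0,0,-0.54]
  [57,-2,1,0,0,-0.60]
  [60,-3,1,0,0,-0.66]
  [64,-4,1,0,0,-0.72]
  [67,-6,1,0,0,-0.78]
  [70,-8,1,0,0,-0.84]
  [74,-10,1,0,0,-0.90]
  [76,-12,1,0,0,-0.96]
  [79,-15,1,0,0,-1.02]
  [82,-17,1,0,0,-1.08]
  [84,-20,1,0,0,-1.14]
  [87,-23,1,0,0,-1.20]
```

In the tool's units: 35 mm is 0.07, 31 mm is 0.062, -0.24 rad is -0.0764.

Call:
steer_hand(
  steps={"x":[0.016,0.028,0.036,0.04,0.048,0.054,0.062,0.07],"y":[0,0,-0.002,-0.002,0,0.002,0.002,0.004],"z":[0,0,0,0,0,0,0,0],"ax":[0,0,0,0,0,0,0,0],"ay":[0,0,0,0,0,0,0,0],"az":[0,0,0,0,-0.0191,-0.0382,-0.0573,-0.0764]},
)

```text
time_s: 10.95
eef_pos: [570.0, -94.5, 241.9]
ee_rot: [-0.0, 0.993, 0.115, -0.0]
force: [-1.2, 1.5, 0.8]
grip_width: -0.004
grip_force: 0.9
```

Call:
steer_hand(
  steps={"x":[0],"y":[0],"z":[0],"ax":[0],"ay":[0],"az":[0]},
)

```text
time_s: 11.05
eef_pos: [570.1, -94.7, 241.8]
ee_rot: [-0.0, 0.993, 0.114, 0.0]
force: [-0.8, -0.5, -0.1]
grip_width: 0.001
grip_force: 0.1
```

Run:
```python
from arc import *
toolrows(ctrl.sense(),[lt(-1.58+a,0) for a in np.arange(.24,1.25,.06)])
```

```text
  [-0,-1,2,0,0,-0.00]
  [3,-0,2,0,0,-0.06]
  [7,1,2,0,0,-0.12]
  [11,1,2,0,0,-0.18]
  [14,1,2,0,0,-0.24]
  [18,1,2,0,0,-0.30]
  [22,1,2,0,0,-0.36]
  [26,1,2,0,0,-0.42]
  [29,0,2,0,0,-0.48]
  [33,-1,2,0,0,-0.54]
  [36,-2,2,0,0,-0.60]
  [40,-3,2,0,0,-0.66]
  [43,-5,2,0,0,-0.72]
  [47,-6,2,0,0,-0.78]
  [50,-8,2,0,0,-0.84]
  [53,-11,2,0,0,-0.90]
  [56,-13,2,0,0,-0.96]
```

In the tool's units: 29 mm is 0.058, 26 mm is 0.052, -0.48 rad is -0.1528.

Call:
steer_hand(
  steps={"x":[0.006,0.014,0.022,0.028,0.036,0.044,0.052,0.058],"y":[0,0,0.002,0.002,0.002,0.002,0.002,0],"z":[0.002,0.002,0.002,0.002,0.002,0.002,0.002,0.002],"ax":[0,0,0,0,0,0,0,0],"ay":[0,0,0,0,0,0,0,0],"az":[-0.0191,-0.0382,-0.0573,-0.0764,-0.0955,-0.1146,-0.1337,-0.1528]},
)

```text
time_s: 11.85
eef_pos: [598.1, -88.2, 240.7]
ee_rot: [-0.0, 0.938, 0.347, -0.0]
force: [-1.2, -0.6, -0.3]
grip_width: -0.002
grip_force: 0.5
```

Call:
steer_hand(
  steps={"x":[0.006,0.014,0.022,0.028,0.036],"y":[0,0,0.002,0.002,0.002],"z":[0,0,0,0,0],"ax":[0,0,0,0,0],"ay":[0,0,0,0,0],"az":[-0.0191,-0.0382,-0.0573,-0.0764,-0.0955]},
)

```text
time_s: 12.35
eef_pos: [612.2, -77.5, 240.7]
ee_rot: [0.0, 0.876, 0.483, -0.001]
force: [-11.0, -12.2, 1.6]
grip_width: 0.001
grip_force: 7.7
```

Run:
```python
from arc import *
toolrows(ctrl.sense(),[lt(-1.58+a,0) for a in np.arange(1.02,1.33,.03)])
```

```text
  [1,2,1,0,0,-0.00]
  [3,2,1,0,0,-0.03]
  [4,3,1,0,0,-0.06]
  [6,3,1,0,0,-0.09]
  [8,3,1,0,0,-0.12]
  [10,4,1,0,0,-0.15]
  [12,4,1,0,0,-0.18]
  [14,4,1,0,0,-0.21]
  [16,4,1,0,0,-0.24]
  [17,4,1,0,0,-0.27]
  [19,4,1,0,0,-0.30]
```

The force has risen to 16 N opposing the push, which suggests the end stop. I'll back off and check with the pictures.

Careful with the scale: shifts go in shares of 500 mm and turns go in shares of pi rad. That gives: -160 mm is -0.32, -130 mm is -0.26.

Call:
steer_hand(
  steps={"x":[-0.008,-0.04,-0.06,-0.06,-0.06,-0.08,-0.15,-0.15],"y":[0,0,0,0,0,0,0,0],"z":[0,0,-0.08,-0.17,-0.26,-0.32,-0.32,-0.32],"ax":[0,0,0,0,0,0,0,0],"ay":[0,0,0,0,0,0,0,0],"az":[0,0,0,0,0,0,0,0]},
)

```text
time_s: 13.15
eef_pos: [570.6, -143.7, 401.7]
ee_rot: [0.001, 0.877, 0.481, 0.0]
force: [0.7, -0.1, 0.3]
grip_width: -0.002
grip_force: 0.0
```

Run:
```python
from arc import *
for n in("scene","side"): cv2.imwrite(f"pics/{n}5.png",camrig.capture(n)[:,:,::-1])
W=camrig.calibration("wrist"); cv2.imwrite("pics/w5.png",camrig.capture("wrist")[:,:,::-1]); np.save("w5.npy",np.r_[W["position"],W["attitude"]])
o=np.zeros((600,800,3),np.uint8)
a=cv2.imread("pics/scene5.png")[213:318,275:475]; o[:252,:480]=cv2.resize(a,(480,252),interpolation=2)
b=cv2.imread("pics/side5.png")[155:265,260:380]; o[:275,500:800]=cv2.resize(b,(300,275),interpolation=2)
o[280:,:427]=cv2.resize(cv2.imread("pics/w5.png"),(427,320),interpolation=3)
cv2.imwrite("pics/c5.png",o)
```

```text
(no output)
```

View pics/c5.png

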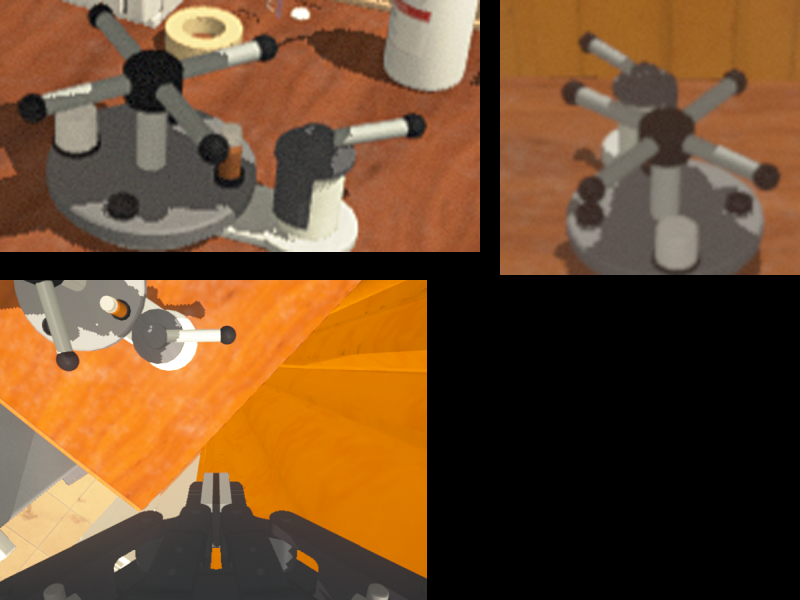

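The lever has swung round: its ball is at (413,125) in the scene part (2.4×), at (88,42) in the side part (2.5×) and at (228,335) in the wrist part. The spokes are unchanged.

Run:
```python
from arc import *
S,D=camrig.calibration("scene"),camrig.calibration("side"); f=lambda p,k,o:(np.array(p)+.5)/k-.5+np.array(o)
W=camrig.calibration("wrist"); w=np.load("w5.npy"); W["position"],W["attitude"]=w[:3],w[3:]; g=lambda p:f(np.array(p)-[0,280],.667,(0,0))
t,e=tri([(S,f((413,125),2.4,(275,213))),(D,f((88,42),2.5,(260,155)))]); print(t,e)
A=lambda t,r:(np.hypot(*(t-r)[:2]),np.arctan2(*(t-r)[1::-1]))
print(A(t,np.r_[rd,0]))
tw=ray(W,g((228,335)),80); rw=ray(W,g((160,335)),75); print(tw,rw,A(tw,rw),A(tw,np.r_[rd,0]))
v=ray(W,g((107,302)),75); C=ray(W,g((68,361)),104); print("vial",v,A(v,np.array([524,74.5,0])),"C",C,A(C,np.array([524,74.5,0]))[1]+np.pi/4)
```

```text
[631.61190191 -68.3826854   79.24313393] [-0.24076795  0.29265962 -0.2834514  -0.39233315]
(np.float64(69.84435689750873), np.float64(-0.5563258230307611))
[632.46571921 -71.30686103  80.        ] [575.40464659 -34.39861036  75.        ] (np.float64(67.95722901734744), np.float64(-0.5741365651201291)) (np.float64(72.14222032246377), np.float64(-0.5845008214540746))
vial [549.29998495  19.57919415  75.        ] (np.float64(60.46804242112492), np.float64(-1.1391104869795394)) C [492.96784853 -10.75147337 104.        ] -1.1344966689517766
```

The lever turned 1.015 rad to -0.56. If its travel is symmetric about the outward direction (-1.14), the end stop is at about -0.54, which agrees. I'll do one short confirming push, slightly further out.

In the tool's units: 160 mm is 0.32, 145 mm is 0.29.

Call:
steer_hand(
  steps={"x":[0.09,0.09,0.09,0.09,0.11,0.128,0.138,0.142],"y":[0.008,0.008,0.008,0.008,0.008,0.008,0.008,0.008],"z":[0,0.1,0.2,0.29,0.32,0.32,0.32,0.32],"ax":[0,0,0,0,0,0,0,0],"ay":[0,0,0,0,0,0,0,0],"az":[0,0,0,0,0,0,0,0]},
)

```text
time_s: 14.1
eef_pos: [614.4, -82.3, 243.0]
ee_rot: [0.002, 0.875, 0.483, 0.001]
force: [-2.7, -4.7, -0.1]
grip_width: 0.002
grip_force: 3.0
```

Call:
steer_hand(
  steps={"x":[0.002,0.002],"y":[0,0],"z":[0,0],"ax":[0,0],"ay":[0,0],"az":[0,0]},
)

```text
time_s: 14.3
eef_pos: [614.5, -82.4, 242.8]
ee_rot: [0.002, 0.876, 0.483, 0.001]
force: [-2.7, -3.6, 2.4]
grip_width: -0.004
grip_force: 2.1
```

Call:
steer_hand(
  steps={"x":[0.002,0.002],"y":[0,0],"z":[0,0],"ax":[0,0],"ay":[0,0],"az":[0,0]},
)

```text
time_s: 14.5
eef_pos: [614.8, -82.1, 242.7]
ee_rot: [0.002, 0.876, 0.483, 0.0]
force: [-4.9, -6.9, 4.8]
grip_width: 0.002
grip_force: 4.3
```

Call:
steer_hand(
  steps={"x":[0.002,0.002],"y":[0,0],"z":[0,0],"ax":[0,0],"ay":[0,0],"az":[0,0]},
)

```text
time_s: 14.7
eef_pos: [615.1, -81.7, 242.7]
ee_rot: [0.002, 0.876, 0.483, -0.001]
force: [-8.4, -9.2, 5.6]
grip_width: 0.0
grip_force: 6.5
```

The force builds with almost no motion, so the lever is at its stop. I'll retreat clear and hand in.

In the tool's units: -160 mm is -0.32, -130 mm is -0.26.

Call:
steer_hand(
  steps={"x":[-0.008,-0.04,-0.06,-0.06,-0.06,-0.08,-0.08,-0.08],"y":[0,0,0,0,0,0,0,0],"z":[0,0,-0.08,-0.17,-0.26,-0.32,-0.32,-0.32],"ax":[0,0,0,0,0,0,0,0],"ay":[0,0,0,0,0,0,0,0],"az":[0,0,0,0,0,0,0,0]},
)

```text
time_s: 15.5
eef_pos: [593.5, -114.5, 400.9]
ee_rot: [0.0, 0.876, 0.483, 0.0]
force: [-0.3, 0.5, 0.1]
grip_width: 0.0
grip_force: 0.0
```

Run:
```python
from rig import ctrl, camrig; import cv2, numpy as np
a=cv2.imread("pics/scene5.png").astype(int); b=camrig.capture("scene")[:,:,::-1].astype(int)
print((abs(a-b)[230:310,275:400].max(2)>60).sum(), (abs(a-b)[225:310,380:460].max(2)>60).sum())
print(ctrl.finish_job())
```

```text
1547 74
the job is handed in; nothing more can be done
None
```

The job is handed in at about 15.5 s, verdict not shown: the vial measured about 1 mm from the reading point, and the shutter lever was pushed to a firm stop I take to be its end stop. My last picture comparison showed many changed pixels around the carousel, and I handed in without checking them; they may be the arm or its shadow.

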